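# Pack the carrier tray for the pink culture

### The arm

A 7-joint arm with a two-finger parallel gripper is mounted at the origin on the work surface; the furniture and walls round the work are solid. World frame = base frame: x ahead of the robot, y to its left, z up, the work surface at z = 0. Lengths are in m, angles in rad, forces in N, time in s.
With the tool pointing down it reaches from about 0.4 to 0.875 m from the base axis. Payload 6.5 kg.
Tool frame: the origin (TCP) lies at the very end of the fingers, on their centre line; the grasp point (between the pads) lies 19 mm behind it (bot.hold_point_z is the z of the grasp point in the tool frame, in m); z points along the fingers, y is the line along which they close (so a half turn about z gives the same grasp; the last joint's range is limited). The gripper opens to 85 mm and grips with 20 to 120 N. Pads are 22 mm wide; open, the fingers measure 114 mm over their backs; the gripper's body (76 mm by 85 mm) begins 54 mm behind the grasp point. The pads swing forward as they close: fully open they stand 13 mm farther back than shut.
Start: joints at [1.063, 0.536, -0.004, 1.538, 0.003, 1.067, -0.071], TCP at [0.278, -0.588, 0.231] pointing down, gripper open.
Joint ranges: [-2.7, 2.7], [-0.37, 2.16], [-1.27, 1.26], [0.24, 2.4], [-1.31, 4.45], [0.19, 1.91], [-2.76, 2.76]. Speed limits (rad/s): [2.39, 2.39, 3.14, 3.14, 3.14, 3.14, 3.14].

### API

Orientations are given as a rotation vector (axis times angle).
In Python, from station import observe, eyes, ticket, bot gives the robot as it stands.
- The arm moves only by the tool jog_arm, never from a script. Its argument "deltas" is a list of rows, each a list of 4 numbers: the shift along the tool's x, y, z in a scale on which 1.0 is 50 cm, then the turn about the tool's z in a scale on which 1.0 is pi rad. A call has 1 to 12 rows; each row is the pose to reach, as a shift and turn from the pose commanded when the call began, along the tool's axes at that moment; what a row does not reach only later rows make up. A row lasts 1/8 s, in which the tool goes at most 62.5 mm and 10.7 degrees, less where a joint would pass 70% of its speed; a pose out of reach is approached as far as the arm can. Shift and turn numbers lie between -1 and 1, and a call with a number outside is refused. A call with a gripper value outside its range is refused whole. "fingers" is the finger opening in mm, from 0 to 85.4, set as the call begins (left out, the last holds). The fingers move at their own pace and stop on an object; "newtons" is the grip in N (left out, the last holds). Time passes only in rows, so rows that repeat a pose let the fingers close. It gives the time, the measured TCP pose, the force, the opening and the grip force at its end, in the units of the state.
- observe(): the state, without advancing time (a new reading comes with each control period).
- eyes.read_camera(name): name is "scene" or "top"; returns (picture, depth): 400x640x3 uint8, blue, green, red; 400x640 float32, m along the optical axis (not along the pixel's ray), 0 where there is no reading.
- eyes.camera_params(name): a dict with "fov_y" (degrees; the focal length in pixels is half the picture's height over the tangent of half this angle, whatever the lens; pixels are square), "cx", "cy" (the principal point, pixels), "extrinsics" (4x4, takes a point from world to camera coordinates). Camera axes: x right, y down, z forward; pixel columns grow to the right and rows downward; lengths in m; the calibration is good to about 2 mm. A picture is of the moment at which its call begins. camera_params takes no time and is no camera call.
- ticket.sign_off(): hands the job in; it is judged then, once.
The state is a dict: "clock": time; "qpos": joint angles; "qd": joint speeds; "joint_efforts": joint torques, N m; "tcp_pos": TCP position; "tcp_rot": TCP orientation; "ft_force": force on the tool from outside, world axes, zero at the start; "torque": the same for the moment, N m; "opening": finger opening in m; "grasp_force": force on a finger pad.
Only numpy, scipy, OpenCV 4.12 (cv2) and the standard library are available. Lean on these libraries where they do the work, as an engineer would, in place of code of your own. Each camera call takes 0.05 s, during which the arm holds its last target. There are 200 camera calls.

### The job

Pack the grey carrier tray: lay the blue-capped tube in the blue trough, the red-capped tube in the red trough and the forceps in the narrow black trough, each flat and lengthwise in the middle of its trough, and stand the dish with the pink contents centred on the round green pad. Keep the pink dish level all the way, and leave the two colourless dishes where they are.

Things in the scene. Friction and masses are not known exactly. Their poses are not given: they have to be found in the camera images.
- dish_pink: Round covered dish with pink contents, 62 mm diameter, 15 mm high, upright on the bench. Loose, about 30 g; grip it across its diameter. Origin: centre of its underside, z up. Its neighbours in y may stand only 60 mm away, centre to centre; there is more room for fingers before and behind it (in x) than beside it.
- dish_plain_a: Round covered dish with colourless to cream contents, 62 mm diameter, 15 mm high, upright on the bench. Loose, about 30 g; grip it across its diameter. Origin: centre of its underside, z up. Does not belong in the tray.
- dish_plain_b: Round covered dish with colourless to cream contents, 62 mm diameter, 15 mm high, upright on the bench. Loose, about 30 g; grip it across its diameter. Origin: centre of its underside, z up. Does not belong in the tray.
- tube_blue: Conical 15 ml tube with pink contents and a blue screw cap, lying flat on the bench, 114 mm long, 23 mm wide and high; it does not roll and may be gripped across its middle. Loose, about 20 g. Origin: centre of its underside; x along its length, z up.
- tube_red: Conical 15 ml tube with pink contents and a red screw cap, lying flat on the bench, 114 mm long, 23 mm wide and high; it does not roll and may be gripped across its middle. Loose, about 20 g. Origin: centre of its underside; x along its length, z up.
- forceps: Fine steel forceps lying flat, 118 mm long, 11 mm wide, 9 mm high; grip across the middle. Loose, about 20 g. Origin: centre of the underside; x along the length, z up.
- trough_blue: Blue trough for the blue-capped tube, fixed across the grey tray, the four inserts 70 mm apart in any order. 128 mm long, floor 4 mm thick, 38 mm wide between two side ribs that rise 5 mm above its floor; ends open, 4 mm short of the tray's 12 mm high rim. Origin: centre of underside, 4 mm above the bench (so the floor is at z = 8 mm); x along its length, z up.
- trough_red: Red trough for the red-capped tube, fixed across the grey tray, the four inserts 70 mm apart in any order. 128 mm long, floor 4 mm thick, 38 mm wide between two side ribs that rise 5 mm above its floor; ends open, 4 mm short of the tray's 12 mm high rim. Origin: centre of underside, 4 mm above the bench (so the floor is at z = 8 mm); x along its length, z up.
- trough_black: Narrow black trough for the forceps, fixed across the grey tray, the four inserts 70 mm apart in any order. 128 mm long, floor 4 mm thick, 26 mm wide between two side ribs that rise 3 mm above its floor; ends open, 4 mm short of the tray's 12 mm high rim. Origin: centre of underside, 4 mm above the bench (so the floor is at z = 8 mm); x along its length, z up.
- dish_pad: Round flat green pad with white middle, no rim, 66 mm diameter, 4 mm thick, fixed in the grey tray (290 x 144 mm, fixed to the bench, floor 4 mm, rim 12 mm high) as one of four inserts 70 mm apart. Origin: centre of underside, 4 mm above the bench (top at z = 8 mm); z up, x across the tray, parallel to the troughs: fingers closing along x clear the neighbours.
There are look-alikes about, which are no part of the job. Leave any turquoise look-alike of the dish_plain_a alone.

How it is judged:
By the outcome, as a careful person would: the job done as asked, in the order asked, and still so for the second after the job is handed in, with the robot touching nothing.
It also fails if it takes over 93 s, if anything falls off the work surface, if the arm or the gripper's body presses on something with over 40 N, if the wrist force passes 120 N, or if a joint passes its speed limit or range.

## Working session

There is one attempt and no reset: what is moved stays moved. The work goes in short steps, Python scripts to look and compute and a tool call to move; the robot and the scene stay as the last step left them, time stands still between calls to the robot, and variables do not carry over. Pictures are saved under pics/ and viewed, at most 14 in all, crops included, and the job is handed in when it is done.

Besides the shell and the picture viewer there is one more tool, called after "Request:" by a JSON object that holds its "fn" and its "kwargs". jog_arm: Moves the arm, as the interface text tells. Its arguments: {"type":"object","properties":{"deltas":{"type":"array","items":{"type":"array","items":{"type":"number"}}},"fingers":{"type":"number"},"newtons":{"type":"number"}},"required":["deltas"]}

```bash
mkdir -p pics; ls
python3 - <<'E'
from station import observe, eyes, ticket, bot
import cv2,numpy as np
print(observe()); print(bot.hold_point_z)
for n in ("scene","top"):
    p,d=eyes.read_camera(n); cv2.imwrite(f"pics/{n}0.png",p); np.savez(f"{n}0.npz",p=p,d=d)
    c=eyes.camera_params(n); print(n,c, (d>0).mean())
E
```

```text
pics
{'clock': 0.0, 'qpos': array([ 1.0627963 ,  0.53720097, -0.00446365,  1.53884751,  0.00261929,
        1.06731004, -0.07121578]), 'qd': array([-1.85501815e-04,  4.10586174e-04, -4.78486764e-04,  4.19730132e-04,
        8.54098903e-05, -2.62731245e-04,  1.04923358e-03]), 'joint_efforts': array([-5.05095340e-04, -5.83418226e+01,  1.04800265e+00, -2.59108096e+01,
        1.22554076e-02,  9.47758905e-03, -2.31979163e-05]), 'tcp_pos': array([ 0.27764315, -0.58702597,  0.2304003 ]), 'tcp_rot': array([-3.06358166e+00, -6.88111970e-01,  8.07636168e-04]), 'ft_force': array([-0.5653524 , -0.45279636,  0.24812183]), 'torque': array([0.01973315, 0.00326795, 0.02633056]), 'grasp_force': 0.0, 'opening': 0.08515315180178126}
-0.0187
scene {'fov_y': 42.385069167911176, 'cx': 319.5092521317374, 'cy': 201.33179594702835, 'extrinsics': array([[ 0.71632888, -0.69766653, -0.01159122, -0.34503463],
       [-0.38158942, -0.37778091, -0.84360601,  0.22324266],
       [ 0.58417673,  0.60872243, -0.53683754,  0.8511349 ],
       [ 0.        ,  0.        ,  0.        ,  1.        ]])} 0.99613671875
top {'fov_y': 45.65444154126799, 'cx': 331.93789745704277, 'cy': 202.46229437959727, 'extrinsics': array([[ 2.30234778e-03, -9.99952650e-01, -9.45495075e-03,
        -9.36777319e-03],
       [-9.82100028e-01, -4.80228669e-04, -1.88359510e-01,
         4.88132682e-01],
       [ 1.88346051e-01,  9.71937650e-03, -9.82054631e-01,
         1.26379075e+00],
       [ 0.00000000e+00,  0.00000000e+00,  0.00000000e+00,
         1.00000000e+00]])} 0.99596484375
```

View pics/scene0.png

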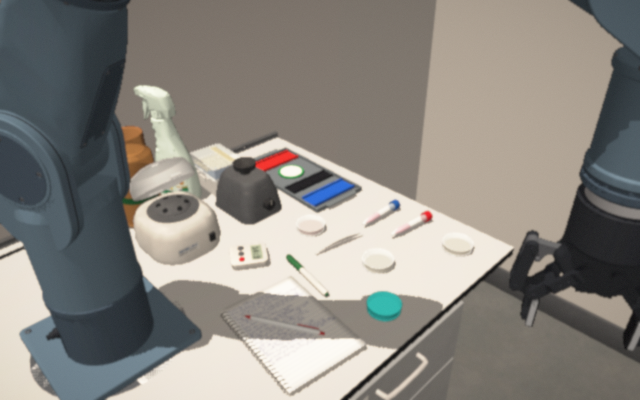

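View pics/top0.png

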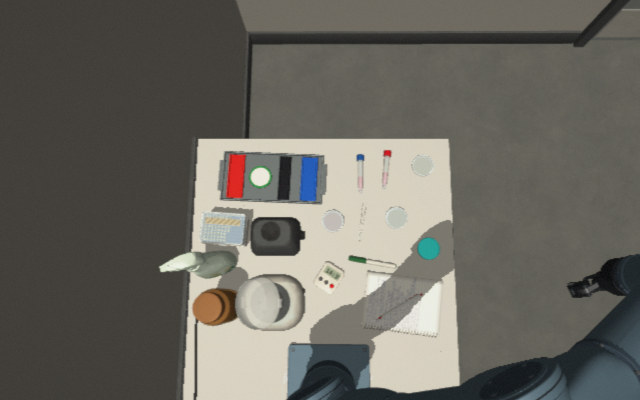

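The scene view shows dishes near (311,226), (378,260) and (458,244), and the turquoise look-alike at (384,306). The top view shows the tray with, from left, red (236,177), pad (260,177), black (285,178) and blue (310,179). It also shows the tubes at (360,172) and (387,168), the forceps at (362,222), and dishes at (333,220), (396,217) and (422,165). I'll zoom in.

```bash
cat > h.py <<'E'
import numpy as np,cv2
from station import observe,eyes,bot
def cam(n):
    c=eyes.camera_params(n); f=200/np.tan(np.radians(c["fov_y"])/2); return f,c["cx"],c["cy"],np.array(c["extrinsics"])
def ray(n,uv):
    f,cx,cy,E=cam(n); uv=np.atleast_2d(uv).astype(float)
    d=np.c_[(uv[:,0]-cx)/f,(uv[:,1]-cy)/f,np.ones(len(uv))]@E[:3,:3]
    return -E[:3,:3].T@E[:3,3],d
def plane(n,uv,z):
    o,d=ray(n,uv); return o+d*((z-o[2])/d[:,2])[:,None]
def proj(n,P):
    f,cx,cy,E=cam(n); q=np.atleast_2d(P)@E[:3,:3].T+E[:3,3]; return np.c_[f*q[:,0]/q[:,2]+cx,f*q[:,1]/q[:,2]+cy]
def tri(a,b):
    o1,d1=ray("scene",a);o2,d2=ray("top",b);d1=d1[0];d2=d2[0]
    s=np.linalg.lstsq(np.c_[d1,-d2],o2-o1,rcond=None)[0]; p=o1+s[0]*d1;q=o2+s[1]*d2
    return (p+q)/2,np.linalg.norm(p-q)
def cloud(n,d):
    f,cx,cy,E=cam(n); v,u=np.mgrid[:400,:640]; c=np.stack([(u-cx)/f*d,(v-cy)/f*d,d],-1)
    return (c-E[:3,3])@E[:3,:3]
E
python3 - <<'E'
from h import *
t=np.load("top0.npz");s=np.load("scene0.npz")
a=cv2.resize(t["p"][140:260,210:450],None,fx=3.3,fy=3.3,interpolation=cv2.INTER_CUBIC)
b=cv2.resize(s["p"][140:280,240:490],None,fx=3.2,fy=3.2,interpolation=cv2.INTER_CUBIC)
cv2.imwrite("pics/topz.png",a);cv2.imwrite("pics/scenez.png",b)
C=cloud("top",t["d"]);S=cloud("scene",s["d"])
for u,v in [(333,220),(396,217),(422,165),(428,248),(360,172),(387,168),(362,222),(236,177),(260,177),(285,178),(310,179),(340,200),(380,245),(275,232)]:
    print((u,v),C[v,u].round(4),t["p"][v,u])
for u,v in [(311,223),(378,257),(458,241),(291,172),(330,193),(275,160)]: print((u,v),S[v,u].round(4),s["p"][v,u])
E
```

```text
(333, 220) [ 0.4438 -0.0115  0.0167] [183 188 194]
(396, 217) [ 0.4536 -0.1888  0.0094] [183 196 191]
(422, 165) [ 0.603  -0.2656  0.0168] [179 195 193]
(428, 248) [ 0.3658 -0.2744  0.0163] [153 163  40]
(360, 172) [ 0.5819 -0.0882  0.0188] [193 202 199]
(387, 168) [ 0.5937 -0.1653  0.0183] [176 188 190]
(362, 222) [ 4.408e-01 -9.350e-02 -3.000e-04] [188 206 211]
(236, 177) [0.5691 0.267  0.0112] [ 30  36 220]
(260, 177) [0.5705 0.199  0.0057] [219 232 235]
(285, 178) [0.5669 0.1266 0.0082] [37 35 36]
(310, 179) [0.5646 0.0549 0.0053] [184  93  36]
(340, 200) [ 0.5044 -0.0313 -0.0011] [194 211 217]
(380, 245) [ 0.3755 -0.1433  0.001 ] [193 211 216]
(275, 232) [0.3977 0.138  0.1113] [50 51 53]
(311, 223) [ 0.4433 -0.0138  0.0159] [214 227 239]
(378, 257) [ 0.4546 -0.1894  0.0169] [215 230 237]
(458, 241) [ 0.6082 -0.2685  0.0155] [211 228 236]
(291, 172) [0.5699 0.1933 0.0077] [243 249 252]
(330, 193) [0.5662 0.0514 0.0086] [215 109  49]
(275, 160) [0.5859 0.2749 0.0055] [ 48  55 245]
```

View pics/topz.png

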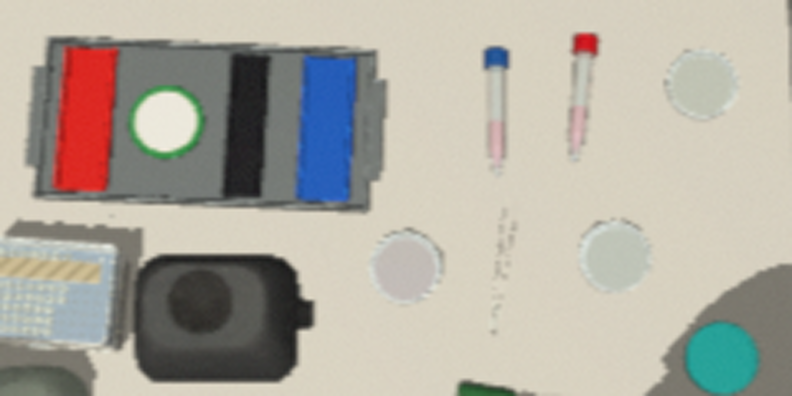

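View pics/scenez.png

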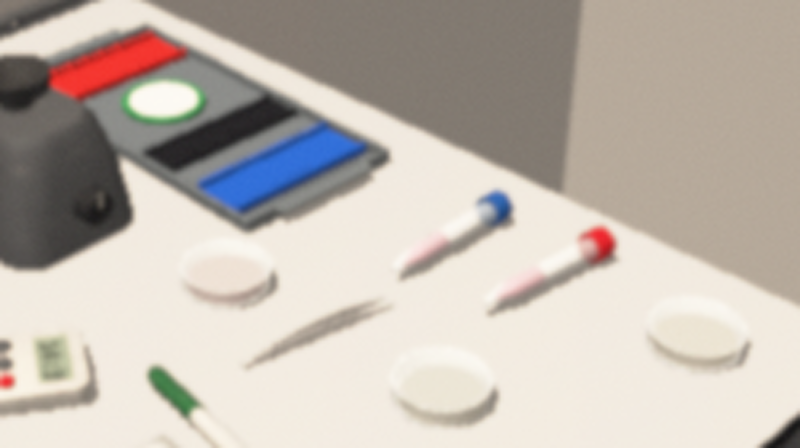

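The zooms show the pink dish at top (333,220), which is (311,224) in the scene view. The other two dishes are cream. The forceps run in the scene view from about (317,254) to (361,234), and both tubes have their caps at the far +x end. Next I'll measure everything in both views.

```bash
cat > m.py <<'E'
from h import *
def blob(m,seed=None):
    n,l,st,c=cv2.connectedComponentsWithStats(m.astype(np.uint8))
    if seed is not None and l[seed[1],seed[0]]: k=l[seed[1],seed[0]]
    else: k=1+np.argmax(st[1:,4])
    return l==k
def rect(n,m,z):
    c=max(cv2.findContours(m.astype(np.uint8),cv2.RETR_EXTERNAL,cv2.CHAIN_APPROX_NONE)[0],key=len)[:,0]
    P=plane(n,c,z)[:,:2]*1000
    (cx,cy),(w,h),a=cv2.minAreaRect(P.astype(np.float32))
    if w<h: w,h,a=h,w,a+90
    a=(a+90)%180-90
    return np.round([cx,cy,w,h,a],1)
def masks(p):
    H=cv2.cvtColor(p,cv2.COLOR_BGR2HSV);h,s,v=[H[...,i].astype(int) for i in range(3)]
    red=((h<8)|(h>172))&(s>150)&(v>90); blue=(h>100)&(h<125)&(s>140)&(v>70); green=(h>45)&(h<80)&(s>80)
    return dict(red=red,blue=blue,green=green,black=v<60)
E
python3 - <<'E'
from m import *
I={n:np.load(n+"0.npz") for n in("scene","top")}
seeds=dict(top=dict(tr=("red",(236,177)),tb=("blue",(310,179)),tk=("black",(285,178)),pad=("green",None),cb=("blue",(360,157)),cr=("red",(387,153))),
 scene=dict(tr=("red",(275,160)),tb=("blue",(330,193)),tk=("black",(312,182)),pad=("green",None),cb=("blue",(394,205)),cr=("red",(427,216))))
Z=dict(tr=.0105,tb=.0105,tk=.0095,pad=.008,cb=.0115,cr=.0115)
cen={}
for n in I:
    M=masks(I[n]["p"]); C=cloud(n,I[n]["d"])
    if n=="top": g=M["green"].copy(); g[:,330:]=0;g[200:]=0; M["green"]=g
    else: g=M["green"].copy(); g[:, :270]=0; g[200:]=0; M["green"]=g
    for k,(c,s) in seeds[n].items():
        m=blob(M[c],s); 
        if k=="pad":
            cc=cv2.findContours(m.astype(np.uint8),cv2.RETR_EXTERNAL,0); m=cv2.drawContours(m.astype(np.uint8),cc[0],-1,1,-1)>0
        v,u=np.nonzero(m); cen[n,k]=(u.mean(),v.mean())
        print(n,k,m.sum(),np.round(cen[n,k],1),rect(n,m,Z[k]),"centroid",(plane(n,cen[n,k],Z[k])[0]*1000).round(1),"zmed",(np.median(C[m][:,2])*1000).round(1))
for k in Z: print(k,*[np.round(x*1000,1) for x in tri(cen["scene",k],cen["top",k])])
# height blobs
for n in I:
    C=cloud(n,I[n]["d"]); X,Y,Zc=C[...,0],C[...,1],C[...,2]
    b=(X>.3)&(X<.75)&(Y>-.32)&(Y<.01)&(Zc<.05)
    m=b&(Zc>(.0075))
    N,l,st,c=cv2.connectedComponentsWithStats(m.astype(np.uint8))
    for i in range(1,N):
        if st[i,4]>60:
            q=C[l==i]; print(n,st[i,4],c[i].round(1),rect(n,l==i,.012),"z95",np.percentile(q[:,2],[50,95]).round(4))
    fl=b&(np.abs(Zc)<.006); print(n,"table z",np.median(Zc[fl]))
E
```

```text
scene tr 423 [274.7 160.1] [580.3 268.  115.6  54.5  -2.1] centroid [579.  267.5  10.5] zmed 8.3
scene tb 588 [327.4 192. ] [565.6  57.5 127.7  48.5  -2. ] centroid [563.   56.8  10.5] zmed 8.4
scene tk 349 [308.5 181.4] [569.6 126.  122.7  33.9  -1.8] centroid [566.8 125.7   9.5] zmed 8.3[ WARN:0@0.320] global contours_new.cpp:654 findContours Chain code output is an experimental feature and might change in future!
Traceback (most recent call last):
cv2.error: OpenCV(4.12.0) /io/opencv/modules/imgproc/src/drawing.cpp:2426: error: (-215:Assertion failed) p.checkVector(2, CV_32S) > 0 in function 'fillPoly'
```

```bash
cat > s1.py <<'E'
from m import *
I={n:np.load(n+"0.npz") for n in("scene","top")}
seeds=dict(top=dict(tr=("red",(236,177)),tb=("blue",(310,179)),tk=("black",(285,178)),pad=("green",None),cb=("blue",(360,157)),cr=("red",(387,153))),
 scene=dict(tr=("red",(275,160)),tb=("blue",(330,193)),tk=("black",(312,182)),pad=("green",None),cb=("blue",(394,205)),cr=("red",(427,216))))
Z=dict(tr=.0105,tb=.0105,tk=.0095,pad=.008,cb=.0115,cr=.0115)
cen={}
for n in I:
    M=masks(I[n]["p"]); C=cloud(n,I[n]["d"])
    g=M["green"].copy(); g[200:]=0
    if n=="top": g[:,330:]=0
    else: g[:, :270]=0
    M["green"]=g
    for k,(c,s) in seeds[n].items():
        m=blob(M[c],s) if k!="pad" else M[c]
        if k=="pad":
            v,u=np.nonzero(m); hull=cv2.convexHull(np.c_[u,v].astype(np.int32)); m=cv2.fillConvexPoly(np.zeros(m.shape,np.uint8),hull,1)>0
        v,u=np.nonzero(m); cen[n,k]=(u.mean(),v.mean())
        print(n,k,m.sum(),np.round(cen[n,k],1),rect(n,m,Z[k]),"centroid",(plane(n,cen[n,k],Z[k])[0]*1000).round(1),"zmed",(np.median(C[m][:,2])*1000).round(1))
for k in Z: print(k,*[np.round(x*1000,1) for x in tri(cen["scene",k],cen["top",k])])
for n in I:
    C=cloud(n,I[n]["d"]); X,Y,Zc=C[...,0],C[...,1],C[...,2]
    b=(X>.3)&(X<.75)&(Y>-.32)&(Y<.03)&(Zc<.05)
    m=b&(Zc>.0055)
    N,l,st,c=cv2.connectedComponentsWithStats(m.astype(np.uint8))
    for i in range(1,N):
        if st[i,4]>40:
            q=C[l==i]; print(n,st[i,4],c[i].round(1),rect(n,l==i,.012),"z50,95",np.percentile(q[:,2],[50,95]).round(4))
    fl=b&(np.abs(Zc)<.006); print(n,"table z",np.median(Zc[fl]))
E
python3 s1.py
```

```text
scene tr 423 [274.7 160.1] [580.3 268.  115.6  54.5  -2.1] centroid [579.  267.5  10.5] zmed 8.3
scene tb 588 [327.4 192. ] [565.6  57.5 127.7  48.5  -2. ] centroid [563.   56.8  10.5] zmed 8.4
scene tk 349 [308.5 181.4] [569.6 126.  122.7  33.9  -1.8] centroid [566.8 125.7   9.5] zmed 8.3
scene pad 184 [290.5 173.2] [563.3 188.7  63.7  35.7 -45.4] centroid [564.7 189.2   8. ] zmed 7.8
scene cb 588 [327.4 192. ] [564.4  56.3 127.5  48.5  -2. ] centroid [561.8  55.6  11.5] zmed 8.4
scene cr 39 [427.8 215.2] [ 645.2 -169.8   30.8   12.3   49.6] centroid [ 646.7 -167.9   11.5] zmed 20.0
top tr 696 [235.5 176. ] [573.8 268.6 127.6  46.4  -2.5] centroid [572.4 268.7  10.5] zmed 8.0
top tb 689 [308.5 178.6] [565.1  58.7 127.3  45.8  -1.9] centroid [564.5  59.   10.5] zmed 8.0
top tk 475 [284.2 177.6] [568.1 128.6 127.1  32.   -2.3] centroid [567.9 128.8   9.5] zmed 7.9
top pad 413 [260.  176.5] [571.5 198.7  64.   62.1 -90. ] centroid [571.2 198.7   8. ] zmed 7.5
top cb 21 [360.1 156.6] [ 6.284e+02 -8.890e+01  1.200e+01  1.150e+01 -6.000e-01] centroid [629.5 -89.2  11.5] zmed 21.8
top cr 3
[... 1223 characters left out ...]
71.2] [ 5.812e+02 -8.710e+01  1.181e+02  2.020e+01 -4.000e-01] z50,95 [0.0171 0.023 ]
top 193 [322.2 178.3] [5.638e+02 2.020e+01 1.411e+02 1.730e+01 4.000e-01] z50,95 [0.0109 0.0154]
top 366 [422.2 165. ] [ 604.4 -266.5   62.8   61.   -47.2] z50,95 [0.0146 0.0185]
top 380 [395.5 217.5] [ 450.8 -187.1   62.7   59.    -1.1] z50,95 [0.0145 0.0191]
top 376 [331.8 220.7] [443.2  -7.2  59.7  59.1   0. ] z50,95 [0.0144 0.0189]
top 395 [427.9 248.3] [ 364.9 -275.1   61.1   58.2  -89.9] z50,95 [0.0143 0.0183]
top 216 [370.5 261.6] [ 328.8 -117.9  132.5   14.6   80.4] z50,95 [0.0117 0.0163]
top 131 [329.2 267.9] [314.8  -6.2  60.6  24.7 -89.9] z50,95 [0.0154 0.0191]
top table z -0.00030935284971892027
```

```bash
cat > s2.py <<'E'
from m import *
I={n:np.load(n+"0.npz") for n in("scene","top")}
def lab(p): return cv2.cvtColor(p.astype(np.float32)/255,cv2.COLOR_BGR2LAB)
def ends(n,box,thr=4):
    x0,y0,x1,y1=box; L=lab(I[n]["p"])[y0:y1,x0:x1]; bg=np.median(L.reshape(-1,3),0)
    return L,bg
B=dict(top=dict(dish=(315,203,351,239),blue=(350,148,371,197),red=(376,146,396,193),forc=(354,198,372,246)),
 scene=dict(dish=(291,208,331,240),blue=(360,196,404,230),red=(388,206,437,242),forc=(312,229,366,259)))
out={}
for n in B:
    for k,(x0,y0,x1,y1) in B[n].items():
        L,bg=ends(n,B[n][k]); D=L-bg
        if k in("blue","red"):
            H=cv2.cvtColor(I[n]["p"],cv2.COLOR_BGR2HSV)[y0:y1,x0:x1].astype(int)
            cap=(D[...,2]<-12) if k=="blue" else (D[...,1]>22)
            pink=(D[...,1]>3)&(D[...,1]<22)&~cv2.dilate(cap.astype(np.uint8),np.ones((7,7))).astype(bool)
            for nm,m in(("cap",cap),("pink",pink)):
                m=blob(m); v,u=np.nonzero(m); out[n,k,nm]=(u.mean()+x0,v.mean()+y0)
            m=np.linalg.norm(D,axis=-1)>3.5; m=blob(m)
        elif k=="dish": m=blob(np.linalg.norm(D,axis=-1)>2.5)
        else: m=np.linalg.norm(D*[1,1,1],axis=-1)>3.5
        if k=="forc" and n=="scene": m=blob(m)
        v,u=np.nonzero(m); 
        out[n,k,"all"]=(u.mean()+x0,v.mean()+y0)
        full=np.zeros((400,640),np.uint8); full[y0:y1,x0:x1]=m
        z={"dish":.012,"forc":.005}.get(k,.011)
        P=plane(n,np.c_[u+x0,v+y0],z)[:,:2]*1000; vec=np.linalg.svd(P-P.mean(0),full_matrices=False)[2][0]; vec*=np.sign(vec[0])
        s=(P-P.mean(0))@vec
        print(n,k,m.sum(),"px",np.round(out[n,k,"all"],1),"mean",P.mean(0).round(1),"ang",np.degrees(np.arctan2(vec[1],vec[0])).round(1),"mid",(P.mean(0)+vec*(s.min()+s.max())/2).round(1),"len",np.ptp(s).round(1),"bbox",u.min()+x0,u.max()+x0,v.min()+y0,v.max()+y0)
        cv2.imwrite(f"pics/_{n}_{k}.png",cv2.resize(m.astype(np.uint8)*255,None,fx=4,fy=4,interpolation=0))
for k,nm in [("blue","cap"),("blue","pink"),("red","cap"),("red","pink"),("dish","all"),("forc","all")]:
    print(k,nm,*[np.round(x*1000,1) for x in tri(out["scene",k,nm],out["top",k,nm])],"top@11",(plane("top",out["top",k,nm],.011)[0]*1000).round(1),"sc@11",(plane("scene",out["scene",k,nm],.011)[0]*1000).round(1))
def row(n):
    ims=[cv2.copyMakeBorder(cv2.imread(f"pics/_{n}_{k}.png"),0,200-0 if 0 else 0,0,6,cv2.BORDER_CONSTANT,value=(0,0,255)) for k in B[n]]
    h=max(i.shape[0] for i in ims); return np.hstack([cv2.copyMakeBorder(i,0,h-i.shape[0],0,0,cv2.BORDER_CONSTANT,value=(80,0,0)) for i in ims])
a,b=row("top"),row("scene"); w=max(a.shape[1],b.shape[1])
cv2.imwrite("pics/masks.png",np.vstack([cv2.copyMakeBorder(i,0,6,0,w-i.shape[1],cv2.BORDER_CONSTANT) for i in(a,b)]))
E
python3 s2.py
```

```text
top dish 430 px [332.7 220.2] mean [444.  -10.6] ang -28.0 mid [443.8 -10.5] len 65.8 bbox 321 344 208 232
top blue 278 px [360.  171.3] mean [586.2 -88.6] ang -0.1 mid [581.4 -88.6] len 118.1 bbox 356 364 153 193
top red 277 px [385.6 166.5] mean [ 600.3 -162.3] ang -6.7 mid [ 594.9 -161.7] len 117.0 bbox 381 392 149 188
top forc 80 px [361.9 218.1] mean [451.3 -93.1] ang -7.3 mid [440.2 -91.7] len 109.0 bbox 358 366 203 241
scene dish 388 px [311.8 228.7] mean [434.  -25.9] ang -63.8 mid [433.9 -25.7] len 64.1 bbox 296 327 221 237
scene blue 436 px [383.7 212.9] mean [588.  -93.6] ang 4.9 mid [586.1 -93.8] len 139.2 bbox 363 401 198 227
scene red 488 px [415.9 222.9] mean [ 606.6 -166.7] ang 1.1 mid [ 608.6 -166.7] len 164.1 bbox 392 436 206 239
scene forc 309 px [339.6 242.9] mean [446.7 -95.1] ang -8.0 mid [442.5 -94.5] len 115.5 bbox 315 362 233 255
blue cap [629.1 -89.9  13.4] 2.9 top@11 [628.7 -89.   11. ] sc@11 [633.5 -88.3  11. ]
blue pink [554.3 -89.4  12.1] 3.2 top@11 [553.3 -88.4  11. ] sc@11 [557.  -89.1  11. ]
red cap [ 642.  -167.9   13.4] 3.1 top@11 [ 641.6 -167.    11. ] sc@11 [ 646.7 -166.7   11. ]
red pink [ 567.5 -159.6   12.2] 2.5 top@11 [ 566.9 -158.9   11. ] sc@11 [ 570.1 -159.3   11. ]
dish all [446.7 -11.   -2.2] 1.6 top@11 [444.1 -10.6  11. ] sc@11 [434.9 -25.   11. ]
forc all [450.8 -92.5   1.5] 2.5 top@11 [450.3 -92.8  11. ] sc@11 [ 440.5 -100.5   11. ]
```

View pics/masks.png

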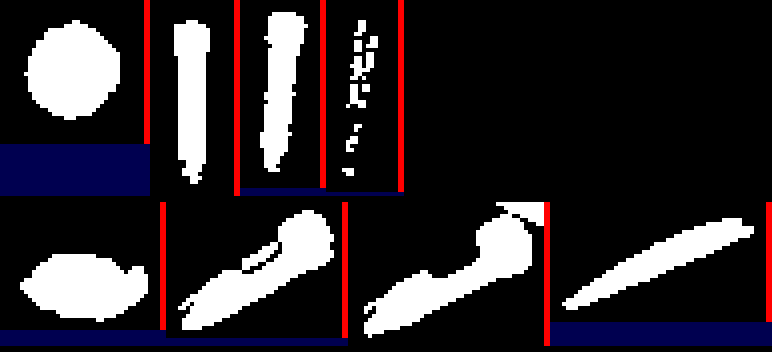

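Measured positions, in mm and degrees:

| Thing | x, y | Yaw |
|---|---|---|
| Blue tube | 581.5, -89 | -0.4° |
| Red tube | 595, -162 | -6.5° |
| Forceps | 441.5, -93 | -7.7° |
| Pink dish | 443.5, -11 | – |
| Red trough | 573.5, 268.5 | -2.3° |
| Pad | 571, 198.6 | -2.3° |
| Black trough | 568.3, 128.6 | -2.3° |
| Blue trough | 565.2, 58.7 | -2.3° |

The triangulated heights agree with the text: tubes about 23 mm, dish about 15 mm, trough floors about 8 mm. Next come the delta calculations.

```bash
cat > d.py <<'E'
import sys
from h import *
from scipy.spatial.transform import Rotation as R
# usage: d.py x,y,z,psi ... (mm, deg): deltas from the present pose to each
s=observe(); Rm=R.from_rotvec(s["tcp_rot"]).as_matrix(); p=s["tcp_pos"]*1000
psi=np.degrees(np.arctan2(Rm[1,0],Rm[0,0]))
print("t",round(s["clock"],2),"tcp",p.round(1),"psi",psi.round(1),"tilt",Rm[:2,2].round(4),"j",s["qpos"].round(2),"open",round(s["opening"]*1000,1),"grip",round(float(s["grasp_force"]),1),"F",s["ft_force"].round(1))
for a in sys.argv[1:]:
    x,y,z,q=map(float,a.split(",")); t=(psi-q+180)%360-180
    print(a,(Rm.T@(np.array([x,y,z])-p)).round(1),np.radians(t).round(3))
E
python3 d.py 581.5,-89,140,-0.4 581.5,-89,8,-0.4
```

```text
t 0.1 tcp [ 277.7 -587.1  230.5] psi 25.3 tilt [-0.0008  0.0014] j [ 1.06  0.54 -0.    1.54  0.    1.07 -0.07] open 85.5 grip 0.0 F [-0.1 -0.3 -0.2]
581.5,-89,140,-0.4 [ 487.7 -320.1   90.9] 0.449
581.5,-89,8,-0.4 [ 487.7 -319.9  222.9] 0.449
```

The manual's scale: shifts go in shares of 50 cm and turns go in shares of pi rad. Converting my numbers, 487.7 mm is 0.9754, -320 mm is -0.64, 0.449 rad is 0.1429.

Request:
{"fn": "jog_arm", "kwargs": {"deltas": [[0.9754, -0.64, 0.182, 0.1429], [0.9754, -0.64, 0.182, 0.1429], [0.9754, -0.64, 0.182, 0.1429], [0.9754, -0.64, 0.182, 0.1429], [0.9754, -0.64, 0.182, 0.1429], [0.9754, -0.64, 0.182, 0.1429], [0.9754, -0.64, 0.182, 0.1429], [0.9754, -0.64, 0.182, 0.1429], [0.9754, -0.64, 0.182, 0.1429], [0.9754, -0.64, 0.182, 0.1429], [0.9754, -0.64, 0.182, 0.1429], [0.9754, -0.64, 0.182, 0.1429]], "fingers": 50, "newtons": 25}}

```text
clock: 1.6
tcp_pos: [0.5812, -0.0912, 0.1401]
tcp_rot: [3.141, -0.013, -0.002]
ft_force: [0.1, -0.2, -0.4]
opening: 0.0498
grasp_force: 0.0
```

```bash
python3 d.py 581.5,-89,140,-0.4 581.5,-89,8,-0.4
```

```text
t 1.6 tcp [581.2 -91.2 140.1] psi -0.5 tilt [-0.001 -0.001] j [ 0.11  0.54 -0.04  1.78  0.03  0.82 -1.52] open 49.8 grip 0.0 F [ 0.1 -0.2 -0.4]
581.5,-89,140,-0.4 [ 0.3 -2.2  0.1] -0.002
581.5,-89,8,-0.4 [  0.4  -2.3 132.1] -0.002
```

Scaled: 132 mm is 0.264, 100 mm is 0.2.

Request:
{"fn": "jog_arm", "kwargs": {"deltas": [[0, 0, 0.1, 0], [0, 0, 0.2, 0], [0, 0, 0.264, 0], [0, 0, 0.264, 0], [0, 0, 0.264, 0]]}}

```text
clock: 2.22
tcp_pos: [0.5827, -0.0911, 0.0097]
tcp_rot: [3.141, -0.014, 0.003]
ft_force: [0.7, 0.0, -0.8]
opening: 0.0498
grasp_force: 0.0
```

```bash
python3 d.py 581.5,-89,8,-0.4
```

```text
t 2.23 tcp [582.7 -91.1   9.7] psi -0.5 tilt [ 0.0018 -0.0007] j [ 0.1   0.75 -0.03  1.81  0.04  0.58 -1.54] open 49.8 grip 0.0 F [ 0.7  0.  -0.8]
581.5,-89,8,-0.4 [-1.2 -2.1  1.7] -0.002
```

Request:
{"fn": "jog_arm", "kwargs": {"deltas": [[0, -0.004, 0.002, 0], [0, -0.004, 0.002, 0], [0, -0.004, 0.002, 0], [0, -0.004, 0.002, 0], [0, -0.004, 0.002, 0], [0, -0.004, 0.002, 0], [0, -0.004, 0.002, 0], [0, -0.004, 0.002, 0]], "fingers": 5}}

```text
clock: 3.22
tcp_pos: [0.5831, -0.0876, 0.0088]
tcp_rot: [3.142, -0.011, 0.003]
ft_force: [-1.0, 1.0, 8.2]
opening: 0.0212
grasp_force: 26.6
```

```bash
python3 d.py 565.2,58.7,100,-2.3 565.2,58.7,16,-2.3
```

```text
t 3.23 tcp [583.1 -87.6   8.8] psi -0.4 tilt [ 0.0022 -0.0001] j [ 0.1   0.75 -0.03  1.81  0.04  0.58 -1.54] open 21.2 grip 26.6 F [-1.   1.   8.2]
565.2,58.7,100,-2.3 [ -18.7 -146.2  -91.3] 0.033
565.2,58.7,16,-2.3 [ -18.9 -146.2   -7.3] 0.033
```

Scaled: -146 mm is -0.292, -120 mm is -0.24, 0.033 rad is 0.0105.

Request:
{"fn": "jog_arm", "kwargs": {"deltas": [[0, 0, -0.08, 0], [0, 0, -0.182, 0], [-0.034, -0.12, -0.182, 0.0105], [-0.034, -0.24, -0.182, 0.0105], [-0.034, -0.292, -0.182, 0.0105], [-0.034, -0.292, -0.182, 0.0105], [-0.034, -0.292, -0.182, 0.0105]]}}

```text
clock: 4.1
tcp_pos: [0.5661, 0.0567, 0.0985]
tcp_rot: [3.14, -0.065, 0.0]
ft_force: [0.0, -0.6, -0.4]
opening: 0.0214
grasp_force: 25.7
```

```bash
python3 d.py 566.8,58.7,40,-2.3 566.8,58.7,17,-2.3
```

```text
t 4.1 tcp [566.1  56.7  98.5] psi -2.4 tilt [ 0.0001 -0.0011] j [-0.15  0.58 -0.03  1.85  0.03  0.72 -1.82] open 21.4 grip 25.7 F [ 0.  -0.6 -0.4]
566.8,58.7,40,-2.3 [ 0.6 -2.1 58.5] -0.001
566.8,58.7,17,-2.3 [ 0.6 -2.1 81.5] -0.001
```

Scaled: 79 mm is 0.158, 70 mm is 0.14.

Request:
{"fn": "jog_arm", "kwargs": {"deltas": [[0.0012, -0.004, 0.08, 0], [0.0012, -0.004, 0.14, 0], [0.0012, -0.004, 0.158, 0], [0.0012, -0.004, 0.158, 0], [0.0012, -0.004, 0.158, 0]]}}

```text
clock: 4.72
tcp_pos: [0.5677, 0.0599, 0.0205]
tcp_rot: [-3.141, 0.064, -0.003]
ft_force: [0.0, 0.2, 0.6]
opening: 0.0215
grasp_force: 25.7
```

```bash
python3 d.py 566.8,58.7,17,-2.3
```

```text
t 4.72 tcp [567.7  59.9  20.5] psi -2.3 tilt [0.002  0.0001] j [-0.16  0.71 -0.03  1.86  0.04  0.57 -1.83] open 21.5 grip 25.7 F [0.  0.2 0.6]
566.8,58.7,17,-2.3 [-0.9  1.3  3.5] -0.001
```

Scaled: 3.5 mm is 0.007, 3 mm is 0.006.

Request:
{"fn": "jog_arm", "kwargs": {"deltas": [[-0.001, 0.002, 0.006, 0], [-0.001, 0.002, 0.007, 0], [-0.001, 0.002, 0.007, 0], [-0.001, 0.002, 0.007, 0]]}}

```text
clock: 5.22
tcp_pos: [0.5668, 0.0592, 0.0168]
tcp_rot: [3.141, -0.063, 0.002]
ft_force: [-1.7, -1.2, 6.0]
opening: 0.0212
grasp_force: 26.5
```

Scaled: -123 mm is -0.246, -120 mm is -0.24.

Request:
{"fn": "jog_arm", "kwargs": {"deltas": [[0, 0, 0, 0], [0, 0, 0, 0], [0, 0, 0, 0], [0, 0, -0.04, 0], [0, 0, -0.14, 0], [0, 0, -0.24, 0], [0, 0, -0.246, 0], [0, 0, -0.246, 0]], "fingers": 45}}

```text
clock: 6.22
tcp_pos: [0.5662, 0.0593, 0.1396]
tcp_rot: [-3.141, 0.063, -0.002]
ft_force: [-0.9, -0.8, -0.8]
opening: 0.0452
grasp_force: 0.0
```

```bash
python3 d.py 595,-162,140,-6.5 595,-162,8,-6.5
python3 - <<'E'
from m import *
p,d=eyes.read_camera("scene"); q,_=eyes.read_camera("top")
cv2.imwrite("pics/c1.png",np.hstack([cv2.resize(p[140:260,250:370],(400,400)),cv2.resize(q[140:210,290:360],(400,400))]))
E
```

```text
t 6.22 tcp [566.2  59.3 139.6] psi -2.3 tilt [0.001  0.0002] j [-0.16  0.52 -0.04  1.83  0.03  0.8  -1.82] open 45.2 grip 0.0 F [-0.9 -0.8 -0.8]
595,-162,140,-6.5 [ 37.6 220.   -0.4] 0.073
595,-162,8,-6.5 [ 37.5 220.  131.6] 0.073
```

View pics/c1.png

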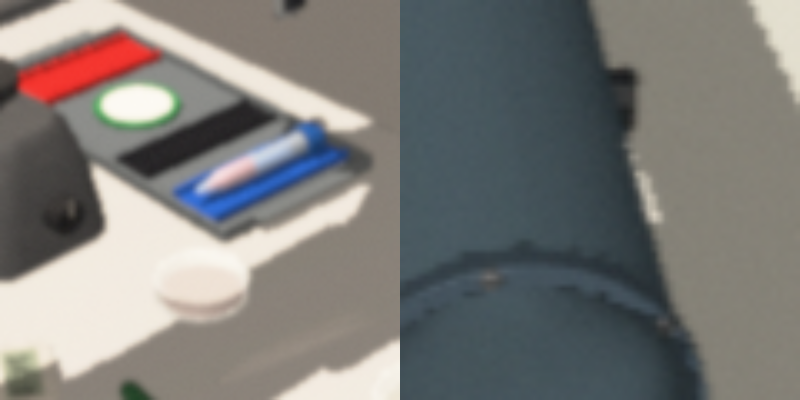

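The scene view (left half) shows the blue tube lying along the blue trough, cap at about (346,181) in the full picture; in the top view the arm hides it. Next is the red tube.

Scaled: 220 mm is 0.44, 131 mm is 0.262, 0.073 rad is 0.0232.

Request:
{"fn": "jog_arm", "kwargs": {"deltas": [[0.02, 0.11, 0, 0.0232], [0.04, 0.22, 0, 0.0232], [0.056, 0.34, 0, 0.0232], [0.075, 0.44, 0, 0.0232], [0.075, 0.44, 0, 0.0232], [0.075, 0.44, 0.1, 0.0232], [0.075, 0.44, 0.2, 0.0232], [0.075, 0.44, 0.256, 0.0232], [0.075, 0.44, 0.262, 0.0232], [0.075, 0.44, 0.262, 0.0232], [0.075, 0.44, 0.262, 0.0232]], "fingers": 50}}

```text
clock: 7.7
tcp_pos: [0.5959, -0.162, 0.0092]
tcp_rot: [3.136, -0.177, 0.004]
ft_force: [-0.0, 0.4, 0.9]
opening: 0.0499
grasp_force: 0.0
```

```bash
python3 d.py 595,-162,8,-6.5
```

```text
t 7.7 tcp [ 595.9 -162.     9.2] psi -6.5 tilt [ 0.0023 -0.0004] j [ 0.19  0.78  0.    1.74 -0.    0.62 -1.49] open 49.9 grip 0.0 F [-0.   0.4  0.9]
595,-162,8,-6.5 [-0.9  0.1  1.2] 0.0
```

Scaled: 1 mm is 0.002, -0.5 mm is -0.001.

Request:
{"fn": "jog_arm", "kwargs": {"deltas": [[-0.001, 0, 0.002, 0], [-0.001, 0, 0.002, 0], [-0.001, 0, 0.002, 0], [-0.001, 0, 0.002, 0], [-0.001, 0, 0.002, 0], [-0.001, 0, 0.002, 0], [-0.001, 0, 0.002, 0]], "fingers": 5}}

```text
clock: 8.57
tcp_pos: [0.5948, -0.1621, 0.0076]
tcp_rot: [3.136, -0.178, 0.002]
ft_force: [-1.4, 0.6, 6.2]
opening: 0.0214
grasp_force: 26.4
```

```bash
python3 d.py 573.7,268.5,110,-2.3 573.7,268.5,20,-2.3
```

```text
t 8.57 tcp [ 594.8 -162.1    7.6] psi -6.5 tilt [ 0.001  -0.0002] j [ 0.19  0.78  0.    1.74 -0.    0.62 -1.49] open 21.4 grip 26.4 F [-1.4  0.6  6.2]
573.7,268.5,110,-2.3 [ -69.5 -425.5 -102.5] -0.073
573.7,268.5,20,-2.3 [ -69.6 -425.5  -12.5] -0.073
```

Scaled: -425.5 mm is -0.851, -69.5 mm is -0.139, -0.073 rad is -0.0232.

Request:
{"fn": "jog_arm", "kwargs": {"deltas": [[0, 0, -0.09, 0], [0, 0, -0.206, 0], [-0.02, -0.12, -0.206, -0.0232], [-0.04, -0.24, -0.206, -0.0232], [-0.06, -0.36, -0.206, -0.0232], [-0.08, -0.48, -0.206, -0.0232], [-0.098, -0.6, -0.206, -0.0232], [-0.118, -0.72, -0.206, -0.0232], [-0.139, -0.83, -0.206, -0.0232], [-0.139, -0.851, -0.206, -0.0232], [-0.139, -0.851, -0.206, -0.0232], [-0.139, -0.851, -0.206, -0.0232]]}}

```text
clock: 10.07
tcp_pos: [0.5738, 0.266, 0.1096]
tcp_rot: [3.139, -0.067, -0.0]
ft_force: [-0.8, -0.3, -1.5]
opening: 0.0209
grasp_force: 25.6
```

```bash
python3 d.py 573.7,268.5,20,-2.3
```

```text
t 10.07 tcp [573.8 266.  109.6] psi -2.5 tilt [-0.0001 -0.0018] j [-0.49  0.65 -0.02  1.67  0.02  0.82 -2.14] open 20.9 grip 25.6 F [-0.8 -0.3 -1.5]
573.7,268.5,20,-2.3 [-0.2 -2.6 89.6] -0.003
```

Scaled: 89 mm is 0.178, 80 mm is 0.16.

Request:
{"fn": "jog_arm", "kwargs": {"deltas": [[0, -0.002, 0.09, 0], [0, -0.002, 0.16, 0], [0, -0.002, 0.178, 0], [0, -0.002, 0.178, 0], [0, -0.002, 0.178, 0], [0, -0.002, 0.178, 0]]}}

```text
clock: 10.82
tcp_pos: [0.5743, 0.27, 0.0222]
tcp_rot: [-3.14, 0.063, -0.003]
ft_force: [0.3, -0.5, 0.9]
opening: 0.0212
grasp_force: 25.6
```

```bash
python3 d.py 573.7,268.5,15.8,-2.3
```

```text
t 10.82 tcp [574.3 270.   22.2] psi -2.3 tilt [0.002 0.001] j [-0.49  0.78 -0.02  1.69  0.03  0.67 -2.14] open 21.2 grip 25.6 F [ 0.3 -0.5  0.9]
573.7,268.5,15.8,-2.3 [-0.5  1.6  6.4] -0.0
```

Scaled: 5.5 mm is 0.011, 3 mm is 0.006.

Request:
{"fn": "jog_arm", "kwargs": {"deltas": [[-0.001, 0.003, 0.006, 0], [-0.001, 0.003, 0.011, 0], [-0.001, 0.003, 0.011, 0], [-0.001, 0.003, 0.011, 0]]}}

```text
clock: 11.32
tcp_pos: [0.5728, 0.2681, 0.0156]
tcp_rot: [3.141, -0.063, 0.0]
ft_force: [-1.4, -0.9, 5.7]
opening: 0.0214
grasp_force: 26.3
```

```bash
python3 d.py 573.7,268.5,15.8,-2.3
```

```text
t 11.32 tcp [572.8 268.1  15.6] psi -2.3 tilt [ 0.     -0.0002] j [-0.49  0.79 -0.02  1.69  0.03  0.66 -2.14] open 21.4 grip 26.3 F [-1.4 -0.9  5.7]
573.7,268.5,15.8,-2.3 [ 0.9 -0.4 -0.2] -0.0
```

Seated. Release, lift, and head for the forceps.

Scaled: -110 mm is -0.22, -70 mm is -0.14.

Request:
{"fn": "jog_arm", "kwargs": {"deltas": [[0, 0, 0, 0], [0, 0, 0, 0], [0, 0, 0, 0], [0, 0, -0.04, 0], [0, 0, -0.14, 0], [0, 0, -0.22, 0], [0, 0, -0.22, 0]], "fingers": 45}}

```text
clock: 12.2
tcp_pos: [0.5756, 0.2696, 0.1305]
tcp_rot: [-3.137, 0.063, -0.012]
ft_force: [-0.9, -1.0, -0.2]
opening: 0.0451
grasp_force: 0.0
```

```bash
python3 d.py 441.5,-93,110,-7.7 441.5,-93,5,-7.7
```

```text
t 12.2 tcp [575.6 269.6 130.5] psi -2.3 tilt [0.0075 0.0039] j [-0.49  0.62 -0.03  1.66  0.02  0.85 -2.14] open 45.1 grip 0.0 F [-0.9 -1.  -0.2]
441.5,-93,110,-7.7 [-119.5  367.8   18. ] 0.094
441.5,-93,5,-7.7 [-120.3  368.2  123. ] 0.094
```

Scaled: 366.5 mm is 0.733, 330 mm is 0.66, 0.094 rad is 0.0299.

Request:
{"fn": "jog_arm", "kwargs": {"deltas": [[0, 0.12, 0, 0.0299], [0, 0.24, 0, 0.0299], [0, 0.36, 0, 0.0299], [-0.04, 0.47, 0, 0.0299], [-0.1, 0.57, 0, 0.0299], [-0.17, 0.66, 0, 0.0299], [-0.234, 0.733, 0, 0.0299], [-0.234, 0.733, 0.04, 0.0299], [-0.234, 0.733, 0.14, 0.0299], [-0.234, 0.733, 0.2, 0.0299], [-0.234, 0.733, 0.2, 0.0299], [-0.234, 0.733, 0.2, 0.0299]], "fingers": 40}}

```text
clock: 13.7
tcp_pos: [0.4417, -0.0934, 0.0262]
tcp_rot: [3.134, -0.211, 0.001]
ft_force: [1.2, 0.1, -0.6]
opening: 0.0399
grasp_force: 0.0
```

```bash
python3 d.py 441.5,-93,4,-7.7;  python3 - <<'E'
from m import *
p,d=eyes.read_camera("scene"); q,_=eyes.read_camera("top")
cv2.imwrite("pics/c2.png",np.hstack([cv2.resize(p[140:270,245:375],(400,400)),cv2.resize(q[140:260,215:335],(400,400))]))
E
```

```text
t 13.7 tcp [441.7 -93.4  26.2] psi -7.7 tilt [ 0.0009 -0.0002] j [ 0.1   0.57  0.01  2.16 -0.01  0.4  -1.58] open 39.9 grip 0.0 F [ 1.2  0.1 -0.6]
441.5,-93,4,-7.7 [-0.3 -0.4 22.2] 0.0
```

View pics/c2.png

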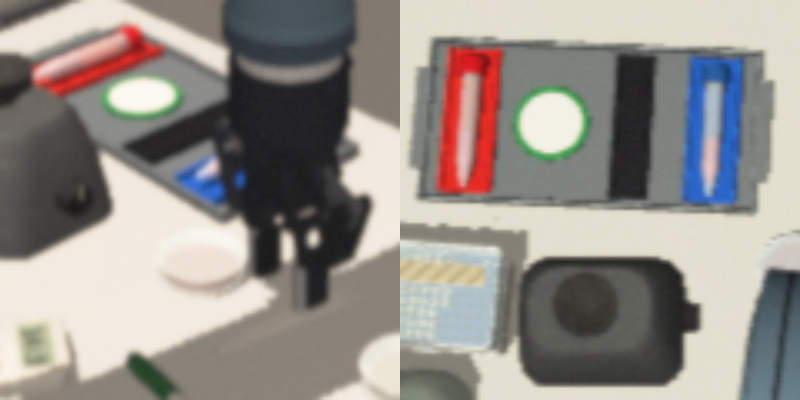

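In the top view both tubes lie centred in their troughs: red from (238,155) to (235,197), blue from (304,158) to (301,198). Now I'll grasp the forceps.

Scaled: 22 mm is 0.044, 21 mm is 0.042.

Request:
{"fn": "jog_arm", "kwargs": {"deltas": [[0, 0, 0.024, 0], [0, 0, 0.042, 0], [0, 0, 0.044, 0], [0, 0, 0.044, 0]]}}

```text
clock: 14.3
tcp_pos: [0.4409, -0.0933, 0.0031]
tcp_rot: [3.135, -0.211, -0.001]
ft_force: [-0.1, -0.1, -0.4]
opening: 0.0401
grasp_force: 0.0
```

Request:
{"fn": "jog_arm", "kwargs": {"deltas": [[0, 0, 0, 0], [0, 0, 0, 0], [0, 0, 0, 0], [0, 0, 0, 0], [0, 0, 0, 0], [0, 0, 0, 0], [0, 0, 0, 0], [0, 0, 0, 0]], "fingers": 0}}

```text
clock: 15.3
tcp_pos: [0.4413, -0.0933, 0.0035]
tcp_rot: [3.135, -0.211, 0.0]
ft_force: [-1.4, -0.4, 6.1]
opening: 0.0111
grasp_force: 26.9
```

```bash
python3 d.py 568.5,128.6,100,-2.3
```

```text
t 15.3 tcp [441.3 -93.3   3.5] psi -7.7 tilt [ 0.0003 -0.    ] j [ 0.1   0.62  0.01  2.17 -0.01  0.35 -1.58] open 11.1 grip 26.9 F [-1.4 -0.4  6.1]
568.5,128.6,100,-2.3 [  96.4 -236.9  -96.5] -0.094
```

Scaled: -237 mm is -0.474, 96.5 mm is 0.193, -0.094 rad is -0.0299.

Request:
{"fn": "jog_arm", "kwargs": {"deltas": [[0, 0, -0.09, 0], [0, 0, -0.192, 0], [0.09, -0.09, -0.192, -0.0299], [0.16, -0.18, -0.192, -0.0299], [0.193, -0.29, -0.192, -0.0299], [0.193, -0.4, -0.192, -0.0299], [0.193, -0.474, -0.192, -0.0299], [0.193, -0.474, -0.192, -0.0299], [0.193, -0.474, -0.08, -0.0299], [0.193, -0.474, -0.05, -0.0299], [0.193, -0.474, -0.05, -0.0299], [0.193, -0.474, -0.05, -0.0299]]}}

```text
clock: 16.8
tcp_pos: [0.5697, 0.1284, 0.0298]
tcp_rot: [-3.14, 0.064, -0.003]
ft_force: [0.2, -0.1, 0.6]
opening: 0.0109
grasp_force: 26.3
```

```bash
python3 d.py 568.5,128.6,12,-2.3
```

```text
t 16.8 tcp [569.7 128.4  29.8] psi -2.3 tilt [0.0022 0.0004] j [-0.29  0.71 -0.01  1.83  0.01  0.6  -1.92] open 10.9 grip 26.3 F [ 0.2 -0.1  0.6]
568.5,128.6,12,-2.3 [-1.2 -0.1 17.8] -0.001
```

Scaled: 16.8 mm is 0.0336, 15 mm is 0.03.

Request:
{"fn": "jog_arm", "kwargs": {"deltas": [[0, 0, 0.02, 0], [0, 0, 0.03, 0], [0, 0, 0.0336, 0], [0, 0, 0.0336, 0], [0, 0, 0.0336, 0]]}}

```text
clock: 17.42
tcp_pos: [0.5685, 0.1287, 0.0116]
tcp_rot: [3.141, -0.063, -0.0]
ft_force: [-1.8, -0.4, 2.3]
opening: 0.011
grasp_force: 26.6
```

```bash
python3 d.py 568.5,128.6,11.7,-2.3
```

```text
t 17.43 tcp [568.5 128.7  11.6] psi -2.3 tilt [-0. -0.] j [-0.29  0.74 -0.01  1.83  0.01  0.57 -1.92] open 11.0 grip 26.6 F [-1.8 -0.4  2.3]
568.5,128.6,11.7,-2.3 [ 0.   0.1 -0.1] -0.0
```

Scaled: -108 mm is -0.216, -60 mm is -0.12.

Request:
{"fn": "jog_arm", "kwargs": {"deltas": [[0, 0, -0.001, 0], [0, 0, -0.001, 0], [0, 0, -0.001, 0], [0, 0, -0.04, 0], [0, 0, -0.12, 0], [0, 0, -0.216, 0], [0, 0, -0.216, 0], [0, 0, -0.216, 0]], "fingers": 26}}

```text
clock: 18.42
tcp_pos: [0.5685, 0.1287, 0.1202]
tcp_rot: [-3.141, 0.063, -0.001]
ft_force: [0.6, 0.6, 0.1]
opening: 0.0259
grasp_force: 0.0
```

```bash
python3 d.py 443.7,-11,100,87.7 443.7,-11,15,87.7
```

```text
t 18.43 tcp [568.5 128.7 120.2] psi -2.3 tilt [0.0007 0.0002] j [-0.29  0.56 -0.01  1.8   0.01  0.77 -1.92] open 25.9 grip 0.0 F [0.6 0.6 0.1]
443.7,-11,100,87.7 [-119.1  144.6   20.1] -1.571
443.7,-11,15,87.7 [-119.1  144.6  105.1] -1.571
```

Scaled: 144.6 mm is 0.2892, 125 mm is 0.25, -1.571 rad is -0.5001.

Request:
{"fn": "jog_arm", "kwargs": {"deltas": [[-0.03, 0.1, 0, -0.0573], [-0.08, 0.19, 0, -0.1146], [-0.16, 0.25, 0, -0.1719], [-0.238, 0.2892, 0, -0.2292], [-0.238, 0.2892, 0.02, -0.2865], [-0.238, 0.2892, 0.04, -0.3438], [-0.238, 0.2892, 0.04, -0.4011], [-0.238, 0.2892, 0.04, -0.4584], [-0.238, 0.2892, 0.04, -0.5001], [-0.238, 0.2892, 0.04, -0.5001], [-0.238, 0.2892, 0.04, -0.5001], [-0.238, 0.2892, 0.04, -0.5001]], "fingers": 85}}

```text
clock: 19.92
tcp_pos: [0.4436, -0.011, 0.0993]
tcp_rot: [-2.267, -2.175, 0.001]
ft_force: [0.3, 1.2, 0.0]
opening: 0.085
grasp_force: 0.0
```

```bash
python3 d.py 443.7,-11,2,87.7;  python3 - <<'E'
from m import *
p,d=eyes.read_camera("scene"); q,_=eyes.read_camera("top")
cv2.imwrite("pics/c3.png",np.hstack([cv2.resize(p[140:270,245:375],(400,400)),cv2.resize(q[140:260,235:355],(400,400))]))
E
```

```text
t 19.93 tcp [443.6 -11.   99.3] psi 87.6 tilt [-0.0005 -0.0001] j [ 0.25  0.44 -0.39  2.14  0.29  0.61 -0.39] open 85.0 grip 0.0 F [0.3 1.2 0. ]
443.7,-11,2,87.7 [ 0.   0.2 97.3] -0.001
```

View pics/c3.png

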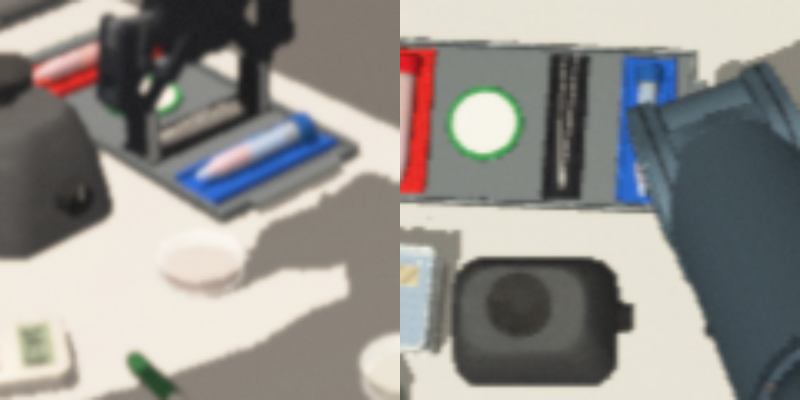

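The forceps lie centred in the black trough, from (406,157) to (404,197) across the crops. The dish is undisturbed at scene (310,225). I'll descend on it.

Scaled: 98 mm is 0.196, 94 mm is 0.188.

Request:
{"fn": "jog_arm", "kwargs": {"deltas": [[0, 0, 0.08, 0], [0, 0, 0.15, 0], [0, 0, 0.188, 0], [0, 0, 0.196, 0], [0, 0, 0.196, 0], [0, 0, 0.196, 0]]}}

```text
clock: 20.78
tcp_pos: [0.4445, -0.0111, 0.0023]
tcp_rot: [2.265, 2.176, 0.002]
ft_force: [-0.9, -0.2, -0.2]
opening: 0.0843
grasp_force: 0.0
```

```bash
python3 d.py 443.7,-11,1,87.7
```

```text
t 20.77 tcp [444.5 -11.1   2.3] psi 87.7 tilt [ 0.0016 -0.    ] j [ 0.14  0.64 -0.26  2.17  0.43  0.38 -0.51] open 84.3 grip 0.0 F [-0.9 -0.2 -0.2]
443.7,-11,1,87.7 [ 0.  -0.8  1.3] -0.0
```

Request:
{"fn": "jog_arm", "kwargs": {"deltas": [[0, 0, 0, 0], [0, 0, 0, 0], [0, 0, 0, 0], [0, 0, 0, 0], [0, 0, 0, 0], [0, 0, 0, 0]], "fingers": 50}}

```text
clock: 21.52
tcp_pos: [0.4442, -0.0111, 0.0022]
tcp_rot: [2.265, 2.176, 0.001]
ft_force: [-0.7, 0.1, 7.6]
opening: 0.0575
grasp_force: 24.9
```

```bash
python3 d.py 571.2,198.6,90,87.7;python3 - <<'E'
from m import *
p,d=eyes.read_camera("scene")
cv2.imwrite("pics/c4.png",cv2.resize(p[140:270,245:375],(500,500)))
E
```

```text
t 21.52 tcp [444.2 -11.1   2.2] psi 87.7 tilt [ 0.001  -0.0003] j [ 0.14  0.64 -0.26  2.17  0.43  0.38 -0.51] open 57.5 grip 24.9 F [-0.7  0.1  7.6]
571.2,198.6,90,87.7 [214.6 118.6 -87.8] -0.0
```

View pics/c4.png

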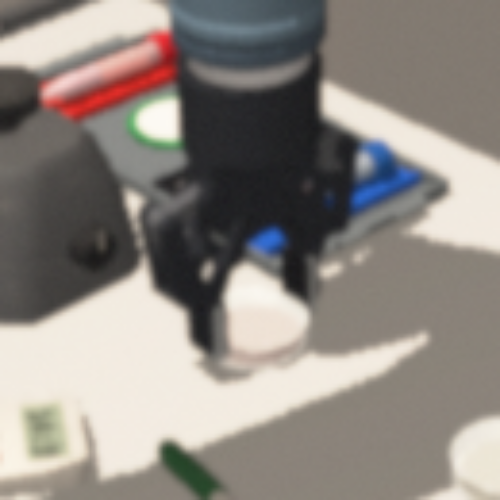

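The view is unclear. The opening of 57.5 mm is below 62 mm, and the dish at about (313,224) may be tilted. I'll check with depth before lifting.

Run:
```python
from m import *
p,d=eyes.read_camera("scene"); C=cloud("scene",d)
for v in range(206,240,2):
    print(v,[f"{C[v,u,0]*1000:.0f},{C[v,u,1]*1000:.0f},{C[v,u,2]*1000:.0f}" for u in range(296,330,4)])
cv2.imwrite("pics/c5.png",cv2.resize(p[195:245,285:340],(770,700)[:2],interpolation=cv2.INTER_CUBIC)[:600])
```

```text
206 ['413,-3,68', '412,-17,75', '413,-28,79', '424,-27,74', '494,36,13', '508,38,6', '474,-10,43', '476,-20,46', '521,13,10']
208 ['412,-4,64', '411,-17,71', '412,-28,75', '494,50,1', '495,38,6', '495,25,12', '472,-12,40', '472,-24,45', '526,18,1']
210 ['413,-2,58', '409,-19,67', '417,-22,65', '489,45,0', '494,37,1', '494,24,8', '476,-8,31', '474,-23,39', '522,14,-1']
212 ['409,-7,57', '408,-20,64', '416,-23,61', '483,38,1', '491,34,-1', '492,22,4', '475,-8,26', '472,-25,36', '516,8,-1']
214 ['401,-16,60', '-165,-674,641', '474,42,-2', '476,31,2', '485,28,-1', '491,21,-0', '475,-9,21', '474,-23,29', '510,2,-0']
216 ['395,-22,61', '405,-23,57', '452,18,15', '457,10,16', '465,6,14', '473,2,12', '474,-10,17', '474,-22,23', '506,-2,-2']
218 ['397,-20,54', '407,-20,49', '446,11,15', '453,6,14', '459,0,14', '463,-8,16', '470,-14,16', '474,-21,17', '500,-8,-2']
220 ['402,-14,44', '408,-19,43', '442,7,14', '449,2,13', '454,-5,14', '460,-12,15', '466,-18,15', '471,-25,15', '492,-16,1']
222 ['405,-10,35', '411,-16,35', '436,-0,15', '442,-6,15', '446,-14,17', '453,-19,16', '460,-24,15', '465,-3
[... 337 characters left out ...]
, '434,-27,14', '439,-34,15', '446,-39,14', '460,-36,6', '472,-36,-1']
230 ['405,-8,14', '410,-16,16', '417,-20,14', '421,-28,16', '429,-32,14', '433,-39,16', '446,-39,9', '461,-35,-0', '467,-41,-1']
232 ['413,1,0', '408,-18,12', '418,-19,8', '422,-27,10', '426,-35,12', '434,-38,9', '443,-41,6', '455,-41,0', '462,-46,-1']
234 ['409,-3,-1', '414,-10,0', '420,-17,1', '422,-27,5', '427,-34,6', '436,-37,3', '445,-39,-1', '450,-46,0', '456,-52,-0']
236 ['404,-9,-1', '411,-14,-1', '415,-21,0', '423,-26,-1', '429,-31,-2', '434,-38,-1', '441,-44,-1', '446,-50,-1', '454,-54,-3']
238 ['398,-16,1', '404,-21,1', '410,-28,1', '417,-32,-1', '423,-38,-0', '427,-46,2', '434,-50,0', '440,-56,0', '446,-62,0']
```

View pics/c5.png

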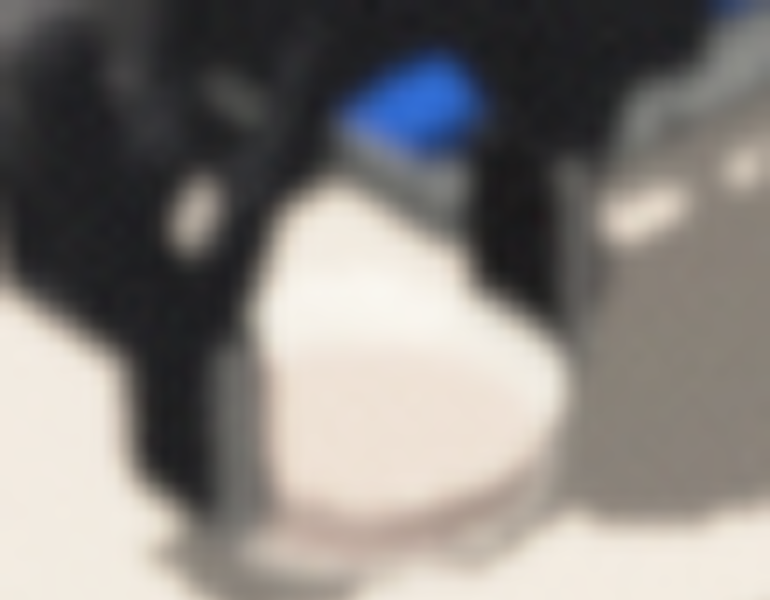

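The dish is level (top z 14–16 mm all over, front edge at y≈-41, so it is centred). Its pinkish disc fills the view between the pads. I'll lift it and carry it smoothly.

Scaled: 214.5 mm is 0.429, 200 mm is 0.4.

Request:
{"fn": "jog_arm", "kwargs": {"deltas": [[0, 0, -0.016, 0], [0, 0, -0.05, 0], [0, 0, -0.1, 0], [0, 0, -0.14, 0], [0.01, 0.05, -0.16, 0], [0.04, 0.12, -0.16, 0], [0.1, 0.18, -0.16, 0], [0.17, 0.22, -0.16, 0], [0.25, 0.237, -0.16, 0], [0.33, 0.237, -0.16, 0], [0.4, 0.237, -0.16, 0], [0.429, 0.237, -0.16, 0]]}}

```text
clock: 23.12
tcp_pos: [0.5702, 0.2011, 0.0819]
tcp_rot: [-2.262, -2.179, -0.001]
ft_force: [-0.2, 0.6, -0.2]
opening: 0.0573
grasp_force: 27.1
```

Request:
{"fn": "jog_arm", "kwargs": {"deltas": [[0, 0, 0, 0], [0, 0, 0, 0], [0, 0, 0, 0]]}}

```text
clock: 23.5
tcp_pos: [0.571, 0.1965, 0.0814]
tcp_rot: [2.267, 2.173, -0.001]
ft_force: [-0.4, -1.0, -0.1]
opening: 0.0575
grasp_force: 27.1
```

```bash
python3 d.py 571.2,198.6,30,87.7 571.2,198.6,10.2,87.7
```

```text
t 23.5 tcp [571.  196.5  81.4] psi 87.6 tilt [-0.0001 -0.0012] j [-0.15  0.68 -0.36  1.75  0.32  0.77 -0.71] open 57.5 grip 27.1 F [-0.4 -1.  -0.1]
571.2,198.6,30,87.7 [ 2.2  0.1 51.4] -0.002
571.2,198.6,10.2,87.7 [ 2.2  0.1 71.2] -0.002
```

Scaled: 66 mm is 0.132, 58 mm is 0.116.

Request:
{"fn": "jog_arm", "kwargs": {"deltas": [[0, 0, 0.04, 0], [0, 0, 0.084, 0], [0, 0, 0.116, 0], [0, 0, 0.132, 0], [0, 0, 0.132, 0], [0, 0, 0.132, 0], [0, 0, 0.132, 0], [0, 0, 0.132, 0], [0, 0, 0.132, 0]]}}

```text
clock: 24.62
tcp_pos: [0.5709, 0.1986, 0.0157]
tcp_rot: [2.265, 2.176, 0.001]
ft_force: [-0.0, -0.7, -0.6]
opening: 0.0575
grasp_force: 27.1
```

```bash
python3 d.py 571.2,198.6,10.2,87.7
python3 - <<'E'
from m import *
p,d=eyes.read_camera("scene"); C=cloud("scene",d)
X,Y,Z=C[...,0],C[...,1],C[...,2]; v,u=np.mgrid[:400,:640]
m=(np.hypot(X-.571,Y-.1986)<.027)&(Z>.016)&(Z<.035)
P=C[m]; A=np.c_[P[:,:2]-[.571,.1986],np.ones(len(P))]; print(len(P),np.linalg.lstsq(A,P[:,2],rcond=None)[0])
cv2.imwrite("pics/c6.png",cv2.resize(p[140:200,255:335],(800,600),interpolation=cv2.INTER_CUBIC))
E
```

```text
t 24.62 tcp [570.9 198.6  15.7] psi 87.7 tilt [0.0004 0.0001] j [-0.18  0.78 -0.32  1.76  0.37  0.66 -0.75] open 57.5 grip 27.1 F [-0.  -0.7 -0.6]
571.2,198.6,10.2,87.7 [0.  0.3 5.5] 0.0
159 [0.06412669 0.0273349  0.02770619]
```

View pics/c6.png

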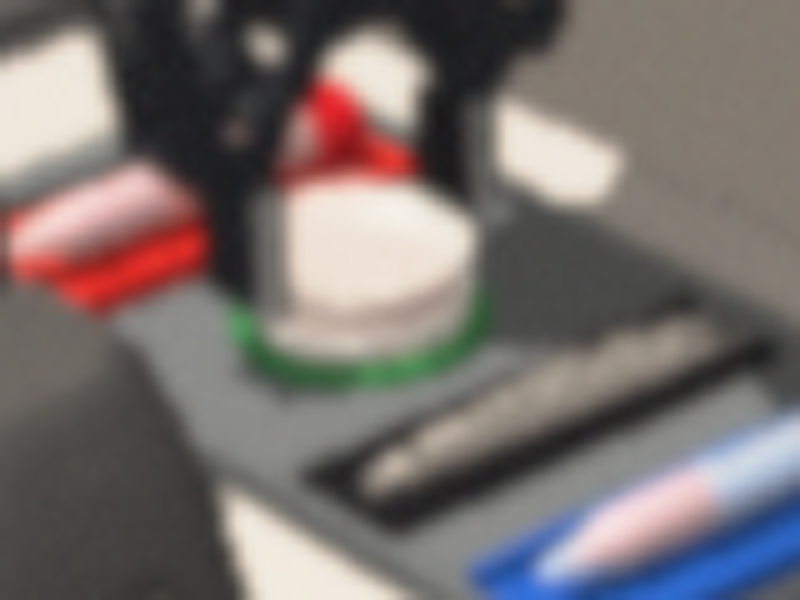

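The dish is held level about 5 mm above the pad and centred on it, with the green ring visible evenly around (291,172). I'll lower it and release.

Scaled: 5.3 mm is 0.0106, 4 mm is 0.008.

Request:
{"fn": "jog_arm", "kwargs": {"deltas": [[0, 0, 0.004, 0], [0, 0, 0.008, 0], [0, 0, 0.0106, 0], [0, 0, 0.0106, 0], [0, 0, 0.0106, 0], [0, 0, 0.0106, 0]]}}

```text
clock: 25.42
tcp_pos: [0.5706, 0.1985, 0.0104]
tcp_rot: [2.265, 2.177, -0.0]
ft_force: [-1.9, -0.6, 5.6]
opening: 0.0575
grasp_force: 27.5
```

```bash
python3 d.py 571.2,198.6,10.2,87.7
```

```text
t 25.43 tcp [570.6 198.5  10.4] psi 87.7 tilt [-0.0002 -0.0002] j [-0.18  0.79 -0.32  1.76  0.37  0.66 -0.75] open 57.5 grip 27.5 F [-1.9 -0.6  5.6]
571.2,198.6,10.2,87.7 [0.1 0.6 0.2] 0.0
```

Scaled: -210 mm is -0.42, -150 mm is -0.3.

Request:
{"fn": "jog_arm", "kwargs": {"deltas": [[0, 0, 0, 0], [0, 0, 0, 0], [0, 0, 0, 0], [0, 0, 0, 0], [0, 0, -0.02, 0], [0, 0, -0.08, 0], [0, 0, -0.18, 0], [0, 0, -0.26, 0], [-0.08, 0, -0.3, 0], [-0.18, 0, -0.3, 0], [-0.3, 0, -0.3, 0], [-0.42, 0, -0.3, 0]], "fingers": 85}}

```text
clock: 26.92
tcp_pos: [0.5623, -0.013, 0.1611]
tcp_rot: [2.264, 2.177, 0.001]
ft_force: [0.1, 0.0, 0.7]
opening: 0.0848
grasp_force: 0.0
```

Request:
{"fn": "jog_arm", "kwargs": {"deltas": [[-0.12, 0, 0, 0], [-0.24, 0, 0, 0], [-0.34, 0, 0, 0], [-0.44, 0, 0, 0], [-0.44, 0, 0, 0], [-0.44, 0, 0, 0]]}}

```text
clock: 27.68
tcp_pos: [0.5537, -0.2303, 0.1606]
tcp_rot: [-2.265, -2.177, -0.001]
ft_force: [-0.0, 0.1, 0.4]
opening: 0.0852
grasp_force: 0.0
```

```bash
python3 - <<'E'
from m import *
p,d=eyes.read_camera("scene"); q,e=eyes.read_camera("top")
cv2.imwrite("pics/c7.png",np.hstack([cv2.resize(p[130:250,250:370],(400,400),interpolation=cv2.INTER_CUBIC),cv2.resize(q[140:260,215:335],(400,400),interpolation=cv2.INTER_CUBIC)]))
for n,D in(("scene",d),("top",e)):
    C=cloud(n,D);X,Y,Z=C[...,0],C[...,1],C[...,2]
    m=(np.hypot(X-.571,Y-.1986)<.045)&(Z>.0165)&(Z<.04); m=blob(m)
    print(n,m.sum(),rect(n,m,.0205),"z",np.median(Z[m]))
E
python3 d.py
```

```text
scene 268 [570.5 198.4  72.8  58.1  49.6] z 0.022518096508095276
top 357 [569.9 200.9  60.5  58.4  45.3] z 0.022593460509944915
t 27.77 tcp [ 554.  -229.2  160.6] psi 87.9 tilt [0.0004 0.0008] j [ 0.57  0.56 -0.35  1.72  0.23  0.9   0.09] open 85.2 grip 0.0 F [ 0.  -0.2  0.2]
```

View pics/c7.png

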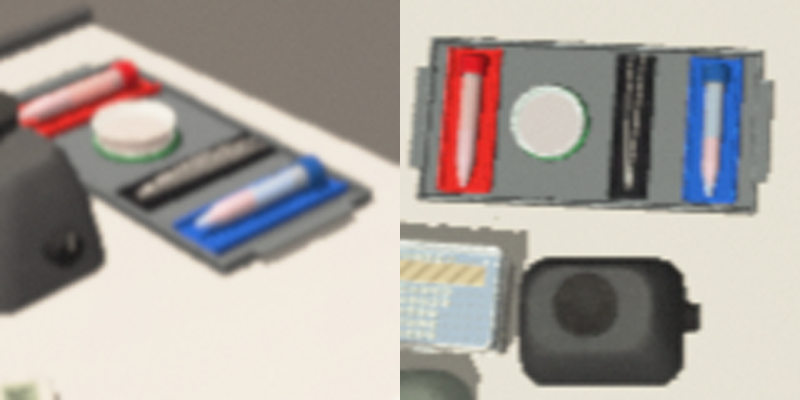

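The top view shows all four items centred in their inserts: dish at (260,177), red tube at (236,177), forceps at (284,178), blue tube at (308,178). The dish top measures z 22.5 mm, which is level on the pad, and it is centred within about 1 mm. I'll hand the job in.

```bash
python3 -c "
from station import ticket
print(ticket.sign_off())"
```

```text
the job is handed in; nothing more can be done
None
```

The tray is packed and handed in at about 28 s: the blue tube, red tube, forceps and pink dish are each centred in their places in the final camera views, and the colourless dishes were not touched.

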